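# Seat the insole template on its register pin

## Robot

A 6-joint arm with a two-finger parallel gripper is mounted at the origin on the work surface. World frame = base frame: x ahead of the robot, y to its left, z up, the work surface at z = 0. Lengths are in mm, angles in rad, forces in N, time in s.
With the tool pointing down it reaches from about 350 to 975 mm from the base axis. Payload 7.1 kg.
Tool frame: the origin (TCP) lies between the finger pads; the fingertips stand 19 mm ahead of it and the grasp point (between the pads) is the TCP; z points along the fingers, y is the line along which they close (so a half turn about z gives the same grasp; the last joint's range is limited). The gripper opens to 88 mm and grips with 3 to 60 N. Pads are 20 mm wide; open, the fingers measure 115 mm over their backs; the gripper's body (75 mm by 178 mm) begins 61 mm behind the grasp point.
Start: joints at [-1.194, 0.423, 1.63, -0, 1.089, -0.019], TCP at [240.982, -576.656, 241.675] pointing down, gripper open.
Joint ranges: [-3, 3], [-0.9, 2.11], [0.09, 2.58], [-1.31, 4.45], [0.11, 2.69], [-2.54, 2.54]. Speed limits (rad/s): [2.39, 2.39, 3.01, 3.14, 3.14, 3.14].

## Interface

Orientations are given as a rotation vector (axis times angle).
In Python, from workcell import ctrl gives the robot as it stands.
- The arm moves only by the tool arm_command, never from a script. Its argument "series" is a list of rows, each an object with "linear": the shift along the tool's x, y, z in m, a list of three; "turn": the turn about the tool's z in rad. A call has 1 to 10 rows; each row shifts and turns the commanded pose from where the row before left it, along the tool's axes as they then stand; what a row does not reach is not made up. A row lasts 1/10 s, in which the tool goes at most 50 mm and 8.59 degrees, less where a joint would pass 70% of its speed; a pose out of reach is approached as far as the arm can. A call with a gripper value outside its range is refused whole. "jaw" is the opening, from -1 (shut) to 1 (fully open), set as the call begins (left out, the last holds). The fingers move at their own pace and stop on an object; the grip force is fixed at half the most. Time passes only in rows, so rows that do not move let the fingers close. It gives the time, the measured TCP pose, the force, the opening and the grip force at its end, in the units of the state.
- ctrl.get_obs(): the state, without advancing time (a new reading comes with each control period).
- ctrl.get_image(name): name is "scene" or "top" or "wrist"; returns a dict with "frame" (420x560x3 uint8, blue, green, red), "fx", "fy", "cx", "cy" (pixels), "k1" (the pictures are not rectified: a ray, as slopes to the right and down, at radius r is drawn at 1 + k1 r^2 times it, then the intrinsics apply), "rvec" (rotation vector, rad) and "tvec" (3), from world to camera coordinates, as OpenCV has them. Camera axes: x right, y down, z forward; pixel columns grow to the right and rows downward; lengths in mm; the calibration is good to about 2 mm. A picture is of the moment at which its call begins. There is no depth.
- ctrl.close_job(): hands the job in; it is judged then, once.
The state is a dict: "t": time; "qpos": joint angles; "qvel": joint speeds; "joint_torque": joint torques, N m; "ee_pos": TCP position; "orientation": TCP orientation; "ft_force": force on the tool from outside, world axes, zero at the start; "moment": the same for the moment, N m; "width": finger opening in mm; "grasp_force": force on a finger pad.
Only numpy, scipy, OpenCV 4.12 (cv2) and the standard library are available. Lean on these libraries where they do the work, as an engineer would, in place of code of your own. Each camera call takes 0.05 s, during which the arm holds its last target. There are 200 camera calls.

## Task

Lay the aluminium insole template, handle up, on the blank of the marking board, toe to the end that has the fence and its straight inside edge against the fence, and slide it gently along the fence until its heel hole drops over the register pin; leave it flush on the blank, edge still against the fence, and let go. Where the pin is clamped along its slot is not measured, so look or feel for it; never force the template down or sideways (keep every push on the board, fence or pin light, always under 40 N), and leave the other things where they are.

Things in the scene. Friction and masses are not known exactly. Their poses are not given: they have to be found in the camera images.
- board: Marking board, fixed: plywood base 18 mm thick, x -195 to 205, y -135 to 85 mm, with a tan 3 mm insole-board blank taped on it (x -150 to 150, y -70 to 44 mm), so the blank's top is at z = 21 mm. Origin: on the underside, on the line of the pin slot; x to the toe end, y to the fence, z up.
- pin_slot (a point): Centre of the 48 x 16 mm slot in the blank, at the blank's top (x = -90, y = 0, z = 21 mm of the board), axes as the board's. One steel register pin, 10 mm diameter, chamfered 1 mm at the top, stands in it, its top 10 mm above the blank. It stands on the slot's line (y = 0), clamped anywhere within 16 mm of the centre along x: this place differs each time and is not given.
- fence (a point): Middle of the fence's face where it meets the blank's top (x = 82.5, y = 44.3, z = 21 mm of the board), axes as the board's. The fence is a fixed aluminium bar on the base, 95 mm long along x (x 35 to 130 mm of the board), 20 mm thick beyond its face, its top 20 mm above the blank.
- stack: Stack of insole-board sheets, fixed, 330 x 250 mm, 24 mm high, on which the template lies at the start. Origin: centre of its underside.
- template: Insole template for a right foot: 6 mm aluminium plate, 250 mm long, 60 mm wide at the heel, 86 mm at the ball, 0.27 to 0.43 kg, balanced about 17 mm to the toe side of its handle's middle. Origin: underside, middle of its length; x to the toe, y to the inside edge, z up. With its edge on the fence the hole runs along the line of the slot.
- template_grip (a point): Where to grip the template's dark wooden handle: 28 mm above the template's underside, at x = -10, y = 0 of the template, axes as the template's. The handle is an upright bar 76 mm long (along x), 18 mm wide; its top is 40 mm and its foot 6 mm above the underside.
- template_hole (a point): Centre of the heel hole on the template's underside (x = -90, y = 0 of the template; 35 mm from the heel's end). The hole is 12 mm wide, right through. Seated, it is 21 mm above the board's origin.
- template_edge (a point): Middle of the template's straight inside edge, on its underside (x = 70, y = 44 mm of the template). The edge is straight and parallel to x from x = 40 to 100 mm.
- weight: Bystander: dark steel pattern weight, 42 mm diameter, 48 mm high, standing on the board's base. Origin: centre of its underside.
- awl: Bystander: awl with a wooden handle, 142 mm long, lying on the board's base beside the blank. Origin: near its ferrule, underside.
- rule: Bystander: steel rule 220 x 26 x 3 mm lying on the stack beside the template. Origin: centre of its underside.
- hammer: Bystander: shoemaker's hammer, 245 mm long, lying beyond the board and the stack. Origin: about mid-length, underside.
- cement_tin: Bystander: tin, 84 mm diameter, 105 mm high, standing beyond the board and the stack. Origin: centre of its underside.
- shoe_last: Bystander: teal plastic shoe last, 260 mm long, 126 mm high, beyond the board and the stack. Origin: middle of its sole.

How it is judged:
By the outcome, as a careful person would: the job done as asked, in the order asked, and still so for the second after the job is handed in, with the robot touching nothing.
It also fails if it takes over 64 s, if anything falls off the work surface, if the arm or the gripper's body presses on something with over 40 N, if the wrist force passes 120 N, or if a joint passes its speed limit or range.

## Working session

There is one attempt and no reset: what is moved stays moved. The work goes in short steps, Python scripts to look and compute and a tool call to move; the robot and the scene stay as the last step left them, time stands still between calls to the robot, and variables do not carry over. Pictures are saved under pics/ and viewed, at most 10 in all, crops included, and the job is handed in when it is done.

Besides the shell and the picture viewer there is one more tool, called after "Call:" as name([rows], argument=value, ...), one row to a line, values as JSON. arm_command: Moves the arm, as the interface text tells. Its arguments: {"type":"object","properties":{"series":{"type":"array"},"jaw":{"type":"number"}},"required":["series"]}

```bash
mkdir -p pics; ls; python3 - <<'E'
from workcell import ctrl
import cv2,numpy as np
for n in("top","scene"):
    i=ctrl.get_image(n); cv2.imwrite(f"pics/{n}0.png",i["frame"])
    print(n,{k:(np.round(v,4).tolist() if k!="frame" else 0) for k,v in i.items()})
o=ctrl.get_obs();print(o)
E
```

```text
pics
top {'frame': 0, 'fx': 442.1017, 'fy': 442.1017, 'cx': 285.0919, 'cy': 210.6441, 'k1': -0.0174, 'rvec': [2.1488, -2.1983, 0.1203], 'tvec': [4.9456, 590.9367, 1679.2987]}
scene {'frame': 0, 'fx': 545.3713, 'fy': 545.3713, 'cx': 281.7934, 'cy': 205.7176, 'k1': 0.0407, 'rvec': [2.0947, 1.6373, -0.4914], 'tvec': [-147.6922, -462.6565, 2043.4719]}
{'t': 0.1, 'qpos': array([-1.19399043e+00,  4.23763639e-01,  1.63061060e+00, -2.76822062e-06,
        1.08859231e+00, -1.89888393e-02]), 'qvel': array([-0.00147846, -0.00026528, -0.00266488,  0.00105877,  0.00057909,
       -0.0007386 ]), 'joint_torque': array([-2.16343633e-04, -5.45616174e+01, -2.74325234e+01,  6.45243027e-02,
        1.87526242e-02, -5.06399113e-05]), 'ee_pos': array([ 240.81775492, -576.22630783,  240.98106975]), 'orientation': array([-3.07894992e+00, -6.17399052e-01,  3.87668214e-04]), 'ft_force': array([ 0.54722891, -0.57018677,  0.02561225]), 'moment': array([-0.00466972, -0.00614225, -0.01314348]), 'grasp_force': 0.0, 'width': 87.9834195291397}
```

View pics/top0.png

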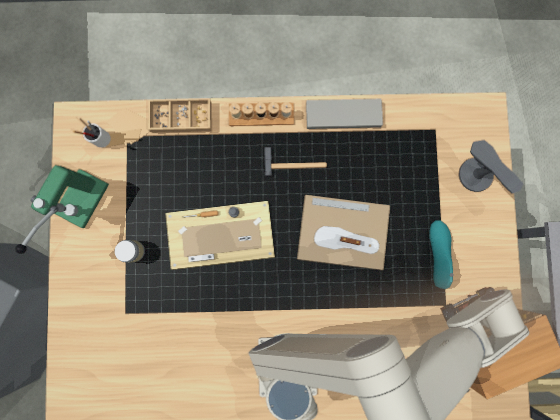

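View pics/scene0.png

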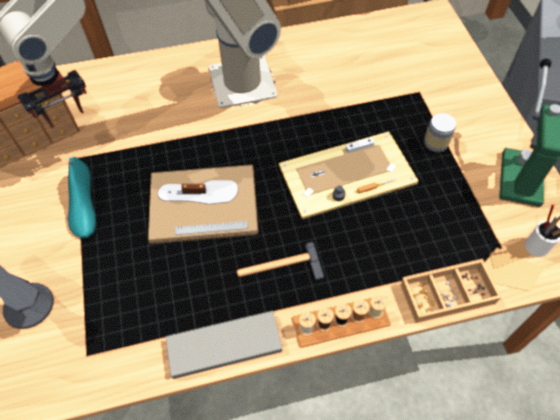

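The top view shows the board at left (corners about 166,212 / 270,203 / 274,258 / 171,268), with the fence at (201,258) and the pin slot near (244,239). The template is on the stack with its toe at (320,237), its handle at (350,240) and its hole near (372,246). I'll get rough positions from this, then refine with the wrist camera.

```bash
cat > h.py <<'E'
from workcell import ctrl
import cv2,numpy as np
from scipy.spatial.transform import Rotation as R
def cam(i):
    K=np.array([[i["fx"],0,i["cx"]],[0,i["fy"],i["cy"]],[0,0,1.]]);D=np.array([i["k1"],0,0,0.])
    return K,D,np.array(i["rvec"],float),np.array(i["tvec"],float)
def p2w(c,uv,z):
    K,D,r,t=c;M=cv2.Rodrigues(r)[0];C=-M.T@t
    n=cv2.undistortPoints(np.array(uv,float).reshape(-1,1,2),K,D).reshape(-1,2)
    d=np.c_[n,np.ones(len(n))]@M
    return C+d*((np.asarray(z)-C[2])/d[:,2])[:,None]
def w2p(c,X):
    K,D,r,t=c;return cv2.projectPoints(np.array(X,float).reshape(-1,1,3),r,t,K,D)[0].reshape(-1,2)
def shot(n,f):
    i=ctrl.get_image(n);cv2.imwrite(f"pics/{f}.png",i["frame"]);c=cam(i);np.savez(f"pics/{f}.npz",*c);return i["frame"],c
def load(f):
    a=np.load(f"pics/{f}.npz");return [a[k] for k in a.files]
def tool():
    o=ctrl.get_obs();return np.array(o["ee_pos"]),R.from_rotvec(o["orientation"]),o
E
python3 - <<'E'
from h import *
f,c=shot("top","t1")
print(p2w(c,[(166,212),(270,203),(274,258),(171,268)],18).round())
print(p2w(c,[(350,240),(320,237),(372,246)],[60,30,30]).round())
p,r,o=tool();print(r.as_matrix().round(3))
i=ctrl.get_image("wrist");w=cam(i);M=cv2.Rodrigues(w[2])[0]
print("cam in tool",r.inv().apply(-M.T@w[3]-p).round(1)); print((r.inv().as_matrix()@M.T).round(3),w[0])
E
```

```text
[[597. 455.  18.]
 [623.  49.  18.]
 [410.  38.  18.]
 [381. 435.  18.]]
[[ 471. -251.   60.]
 [ 486. -140.   30.]
 [ 447. -339.   30.]]
[[ 0.923  0.386 -0.   ]
 [ 0.386 -0.923  0.001]
 [ 0.    -0.001 -1.   ]]
cam in tool [  70.7   -0.5 -143.5]
[[-0.    -0.966 -0.257]
 [ 1.    -0.     0.   ]
 [-0.    -0.257  0.966]] [[341.60677749   0.         278.82408071]
 [  0.         341.60677749 210.12655601]
 [  0.           0.           1.        ]]
```

Call:
arm_command([
  {"linear":[0.034,-0.021,0]},
  {"linear":[0.034,-0.021,0]},
  {"linear":[0.034,-0.021,0]},
  {"linear":[0.034,-0.021,0]},
  {"linear":[0.034,-0.021,0]},
  {"linear":[0.034,-0.021,0]},
  {"linear":[0.034,-0.021,0]},
  {"linear":[0.034,-0.021,0]},
  {"linear":[0.034,-0.021,0]},
  {"linear":[0.034,-0.021,0]},
])

```text
validation failed for argument at $.se...
```

Call:
arm_command([
  {"linear":[0,0,0],"turn":-0.14},
  {"linear":[0,0,0],"turn":-0.14},
  {"linear":[0,0,0],"turn":-0.14},
  {"linear":[0,0,0],"turn":-0.14},
  {"linear":[0,0,0],"turn":-0.14},
  {"linear":[0,0,0],"turn":-0.14},
  {"linear":[0,0,0],"turn":-0.14},
  {"linear":[0,0,0]},
])

```text
validation failed for argument at $.se...
```

```bash
python3 - <<'E'
from h import *
shot("wrist","w1");p,r,o=tool();print(p.round(1),r.as_matrix().round(3),o["qpos"].round(2),o["t"])
E
```

```text
[ 240.9 -576.5  241.3] [[ 0.923  0.386 -0.   ]
 [ 0.386 -0.923  0.001]
 [-0.    -0.001 -1.   ]] [-1.19  0.42  1.63 -0.    1.09 -0.02] 0.25
```

View pics/w1.png

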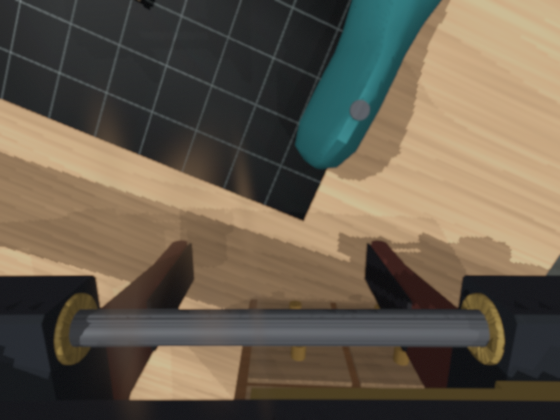

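The first wrist view shows only the last's toe at (330,150) and the fingers in the lower half, so the usable rows are above about 270. The moves were refused, so I'll retry with every field filled in.

Call:
arm_command([
  {"linear":[0.034,-0.021,0.001],"turn":0.001},
])

```text
t: 0.35
ee_pos: [263.0, -546.6, 240.7]
orientation: [3.08, 0.61, -0.001]
ft_force: [1.0, -0.2, -0.5]
width: 88.0
grasp_force: 0.0
```

Call:
arm_command([
  {"linear":[0.03,-0.016,0.0],"turn":0.0},
  {"linear":[0.03,-0.016,0.0],"turn":0.0},
  {"linear":[0.03,-0.016,0.0],"turn":0.0},
  {"linear":[0.03,-0.016,0.0],"turn":0.0},
  {"linear":[0.03,-0.016,0.0],"turn":0.0},
  {"linear":[0.03,-0.016,0.0],"turn":0.0},
  {"linear":[0.03,-0.016,0.0],"turn":0.0},
  {"linear":[0.03,-0.015,0.0],"turn":0.0},
  {"linear":[0.03,-0.015,0.0],"turn":0.0},
])

```text
t: 1.25
ee_pos: [459.6, -308.1, 240.7]
orientation: [3.081, 0.616, -0.0]
ft_force: [1.2, 0.4, 0.5]
width: 87.8
grasp_force: 0.0
```

Call:
arm_command([
  {"linear":[0.0,0.0,0.0],"turn":-0.14},
  {"linear":[0.0,0.0,0.0],"turn":-0.14},
  {"linear":[0.0,0.0,0.0],"turn":-0.14},
  {"linear":[0.0,0.0,0.0],"turn":-0.14},
  {"linear":[0.0,0.0,0.0],"turn":-0.14},
  {"linear":[0.0,0.0,0.0],"turn":-0.14},
  {"linear":[0.0,0.0,0.0],"turn":-0.14},
  {"linear":[0.0,0.0,0.0],"turn":0.0},
  {"linear":[0.0,0.0,0.0],"turn":0.0},
])

```text
t: 2.15
ee_pos: [458.8, -309.2, 240.6]
orientation: [-2.432, -1.989, -0.0]
ft_force: [-0.2, -1.5, 0.6]
width: 87.6
grasp_force: 0.0
```

```bash
python3 - <<'E'
from h import *
shot("wrist","w2");p,r,o=tool();print(p.round(1),r.as_matrix().round(3),o["qpos"].round(2),o["t"])
E
```

```text
[ 458.8 -309.2  240.6] [[ 0.198  0.98  -0.   ]
 [ 0.98  -0.198  0.   ]
 [ 0.    -0.    -1.   ]] [-0.61  0.32  1.79  0.    1.03 -0.42] 2.2
```

View pics/w2.png

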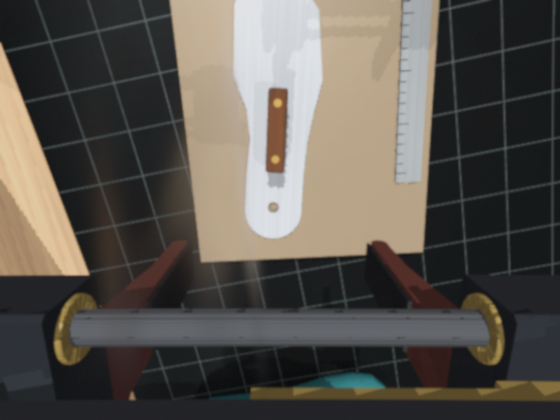

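The wrist view shows the handle top with corners at about (269,89), (287,89), (285,172), (266,172), the heel hole at (273,207) and the heel end at (273,238). The straight edge runs along column ~234, rows 10–75. I'll work out the template pose from these.

```bash
python3 - <<'E'
from h import *
f=cv2.imread("pics/w2.png");c=load("w2")
hsv=cv2.cvtColor(f,cv2.COLOR_BGR2HSV)
m=((hsv[...,1]>120)&(f[...,2]<170)).astype(np.uint8); m[:80]=0;m[185:]=0;m[:,:245]=0;m[:,310:]=0
m=cv2.morphologyEx(m,cv2.MORPH_OPEN,np.ones((3,3)))
ct=max(cv2.findContours(m,0,1)[0],key=cv2.contourArea);b=cv2.boxPoints(cv2.minAreaRect(ct));print(b.round(1))
B=p2w(c,b,64);print("handle rect",B.round(1),B.mean(0).round(1), np.linalg.norm(B-np.roll(B,1,0),axis=1).round(1))
g=cv2.cvtColor(f,cv2.COLOR_BGR2GRAY)
s=g[198:217,263:284]; k=(s<np.percentile(s,12));v,u=np.nonzero(k);print("hole px",u.mean()+263,v.mean()+198)
h=p2w(c,[(u.mean()+263,v.mean()+198)],28)[0]
sc=p2w(c,[(277.5,103),(275.5,159.5)],64);print("screws",sc.round(1))
print("hole",h.round(1))
# straight edge: strongest gradient per row
E=[]
for r in range(12,72,4):
    gr=np.diff(f[r,222:246,0].astype(int));E.append((222.5+gr.argmax(),r))
E=p2w(c,E,30);l=cv2.fitLine(E.astype(np.float32),cv2.DIST_HUBER,0,.01,.01).ravel();print("edge dir",np.degrees(np.arctan2(l[1],l[0])),l[3:6],E[:,0].round(1))
mid=B[:,:2].mean(0)
for n,a,d in(("hole-handle",h[:2],mid),("screws",sc[1,:2],sc[0,:2])):
    print(n,np.degrees(np.arctan2(*(d-a)[::-1])),np.linalg.norm(d-a))
E
```

```text
[[267.  169.9]
 [269.8  89.5]
 [285.9  90.1]
 [283.  170.5]]
handle rect [[ 453.1 -282.9   64. ]
 [ 470.4 -213.6   64. ]
 [ 484.2 -216.9   64. ]
 [ 467.8 -286.4   64. ]] [ 468.9 -249.9   64. ] [15.1 71.4 14.2 71.5]
hole px 272.5348837209302 206.8372093023256
screws [[ 474.8 -226.1   64. ]
 [ 462.9 -274.9   64. ]]
hole [ 448.4 -327.9   28. ]
edge dir 76.47462 [ 446.7687  -155.67838   30.     ] [451.  450.2 449.5 448.7 447.9 447.1 446.3 445.5 444.7 443.9 443.1 442.3
 441.4 439.7 438.8]
hole-handle 75.30874055759742 80.57031618830813
screws 76.3588178587566 50.2671479514364
```

Call:
arm_command([
  {"linear":[0.0,0.0,0.0],"turn":0.04},
  {"linear":[0.03,-0.002,0.04],"turn":0.0},
  {"linear":[0.03,-0.002,0.04],"turn":0.0},
  {"linear":[0.0,0.0,0.04],"turn":0.0},
  {"linear":[0.0,0.0,0.025],"turn":0.0},
  {"linear":[0.0,0.0,0.0],"turn":0.0},
  {"linear":[0.0,0.0,0.0],"turn":0.0},
])

```text
t: 2.9
ee_pos: [469.2, -250.1, 96.0]
orientation: [-2.469, -1.942, 0.0]
ft_force: [1.0, 0.6, 1.0]
width: 87.5
grasp_force: 0.0
```

```bash
python3 - <<'E'
from h import *
p,r,o=tool();print(p.round(1),np.degrees(np.arctan2(*r.as_matrix()[1::-1,0])),o["ft_force"].round(1))
E
```

```text
[ 469.2 -250.1   96. ] 76.39858365127607 [1.  0.6 1. ]
```

Position is good. Next: descend and close.

Call:
arm_command([
  {"linear":[0.0,0.0,0.02],"turn":0.0},
  {"linear":[0.0,0.0,0.014],"turn":0.0},
  {"linear":[0.0,0.0,0.009],"turn":0.0},
  {"linear":[0.0,0.0,0.0],"turn":0.0},
  {"linear":[0.0,0.0,0.0],"turn":0.0},
])

```text
t: 3.4
ee_pos: [469.2, -250.2, 53.1]
orientation: [2.468, 1.944, 0.0]
ft_force: [0.8, -0.2, 0.7]
width: 87.6
grasp_force: 0.0
```

Call:
arm_command([
  {"linear":[0.0,0.0,0.0],"turn":0.0},
  {"linear":[0.0,0.0,0.0],"turn":0.0},
  {"linear":[0.0,0.0,0.0],"turn":0.0},
  {"linear":[0.0,0.0,0.0],"turn":0.0},
  {"linear":[0.0,0.0,0.0],"turn":0.0},
  {"linear":[0.0,0.0,0.0],"turn":0.0},
  {"linear":[0.0,0.0,0.0],"turn":0.0},
  {"linear":[0.0,0.0,0.0],"turn":0.0},
  {"linear":[0.0,0.0,0.0],"turn":0.0},
  {"linear":[0.0,0.0,0.0],"turn":0.0},
], jaw=-1)

```text
t: 4.4
ee_pos: [468.9, -250.0, 52.7]
orientation: [-2.467, -1.944, 0.0]
ft_force: [0.4, 0.0, 0.6]
width: 17.9
grasp_force: 30.0
```

Call:
arm_command([
  {"linear":[0.0,0.0,-0.005],"turn":0.0},
  {"linear":[0.0,0.0,-0.015],"turn":0.0},
  {"linear":[0.0,0.0,-0.02],"turn":0.0},
  {"linear":[0.0,0.0,-0.02],"turn":0.0},
  {"linear":[0.0,0.0,-0.025],"turn":0.0},
  {"linear":[0.0,0.0,-0.025],"turn":0.0},
  {"linear":[0.0,0.0,-0.025],"turn":0.0},
  {"linear":[0.0,0.0,-0.025],"turn":0.0},
  {"linear":[0.0,0.0,-0.025],"turn":0.0},
  {"linear":[0.0,0.0,-0.015],"turn":0.0},
])

```text
t: 5.4
ee_pos: [469.2, -250.2, 255.7]
orientation: [2.465, 1.943, 0.002]
ft_force: [0.2, -0.6, -4.2]
width: 17.8
grasp_force: 30.0
```

Call:
arm_command([
  {"linear":[0.0,0.0,0.0],"turn":-0.06},
  {"linear":[0.0,0.0,0.0],"turn":-0.1},
  {"linear":[0.0,0.0,0.0],"turn":-0.1},
  {"linear":[0.0,0.0,0.0],"turn":-0.05},
  {"linear":[0.015,0.005,0.0],"turn":0.0},
  {"linear":[0.027,0.01,0.0],"turn":0.0},
  {"linear":[0.03,0.011,0.0],"turn":0.0},
  {"linear":[0.03,0.011,0.0],"turn":0.0},
  {"linear":[0.03,0.011,0.0],"turn":0.0},
  {"linear":[0.03,0.011,0.0],"turn":0.0},
])

```text
t: 6.4
ee_pos: [515.6, -82.0, 253.3]
orientation: [-2.139, -2.301, -0.0]
ft_force: [0.9, -0.0, -3.2]
width: 17.8
grasp_force: 30.0
```

Call:
arm_command([
  {"linear":[0.03,0.011,0.0],"turn":0.0},
  {"linear":[0.03,0.011,0.0],"turn":0.0},
  {"linear":[0.03,0.011,0.0],"turn":0.0},
  {"linear":[0.03,0.011,0.0],"turn":0.0},
  {"linear":[0.03,0.011,0.0],"turn":0.0},
  {"linear":[0.03,0.011,0.0],"turn":0.0},
  {"linear":[0.03,0.011,0.0],"turn":0.0},
  {"linear":[0.03,0.011,0.0],"turn":0.0},
  {"linear":[0.025,0.01,0.0],"turn":0.0},
  {"linear":[0.02,0.005,0.0],"turn":0.0},
])

```text
t: 7.4
ee_pos: [597.2, 210.1, 253.2]
orientation: [-2.138, -2.302, -0.0]
ft_force: [-0.6, -0.3, -4.1]
width: 17.7
grasp_force: 30.0
```

Call:
arm_command([
  {"linear":[0.0,0.0,0.0],"turn":0.0},
  {"linear":[0.0,0.0,0.0],"turn":0.0},
  {"linear":[0.0,0.0,0.0],"turn":0.0},
])

```text
t: 7.7
ee_pos: [596.9, 207.1, 252.7]
orientation: [-2.138, -2.301, 0.001]
ft_force: [-0.4, -0.0, -3.7]
width: 18.0
grasp_force: 30.0
```

```bash
python3 - <<'E'
from h import *
f,c=shot("wrist","w3");p,r,o=tool();print(p.round(1),np.degrees(np.arctan2(*r.as_matrix()[1::-1,0])),o["ft_force"].round(1),o["moment"].round(2),o["t"])
cv2.imwrite("pics/w3b.png",cv2.resize(f[:300,:],None,fx=1.42,fy=1.42,interpolation=cv2.INTER_CUBIC))
E
```

```text
[597.1 206.9 252.8] 94.18104232430645 [-0.4 -0.1 -4. ] [-0.16 -0.08  0.  ] 7.75
```

View pics/w3b.png

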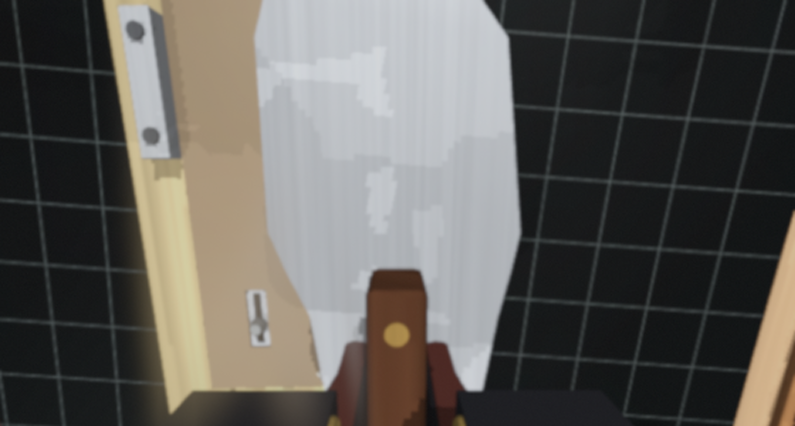

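The board is at the left of the crop. The fence's top inner edge runs (151,8)–(168,157), its foot is at about (163,5)–(180,158), and the slot with pin is near (258,320). I'll zoom in on both.

```bash
python3 - <<'E'
from h import *
f=cv2.imread("pics/w3.png")
a=cv2.resize(f[200:250,165:200],None,fx=11,fy=11,interpolation=cv2.INTER_CUBIC)
b=cv2.resize(f[0:120,80:160],None,fx=4.58,fy=4.58,interpolation=cv2.INTER_CUBIC)[:550]
cv2.imwrite("pics/z3.png",np.hstack([a,b]));print(a.shape,b.shape)
E
```

```text
(550, 385, 3) (550, 366, 3)
```

View pics/z3.png

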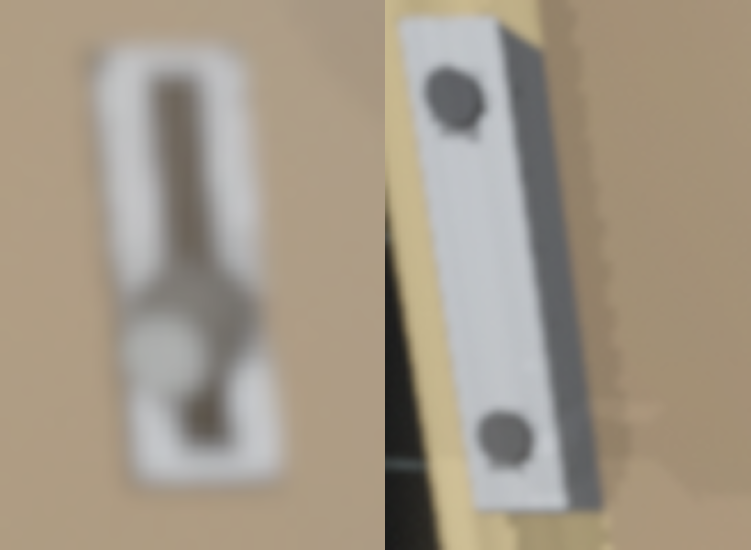

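```bash
python3 - <<'E'
from h import *
c=load("w3")
A=lambda u,v:(165+u/11-.45,200+v/11-.45)
Bz=lambda u,v:(80+(u-385)/4.58-.4,v/4.58-.4)
pin=p2w(c,[A(165,352)],31)[0]
fr=p2w(c,[A(95,45),A(245,50),A(285,480),A(135,485)],21)
ft=p2w(c,[Bz(498,18),Bz(570,508)],41);fb=p2w(c,[Bz(540,48),Bz(603,508)],21)
ang=lambda a,b:np.degrees(np.arctan2(a[1]-b[1],a[0]-b[0]))
print("pin",pin,"slot",fr.mean(0),"slot yaw",ang((fr[0]+fr[1])/2,(fr[2]+fr[3])/2),np.linalg.norm(fr-np.roll(fr,1,0),axis=1))
print("ftop",ft.round(1),ang(*ft),np.linalg.norm(ft[0]-ft[1]),"fbot",fb.round(1),ang(*fb),np.linalg.norm(fb[0]-fb[1]))
# board corner / blank long edges in wrist + top views for yaw
t=load("t1")
yaw=np.radians(93.9)
for yaw in np.radians([93.5,94,94.5]):
    x=np.array([np.cos(yaw),np.sin(yaw)]);y=np.array([-x[1],x[0]])
    print([( (q[:2]-pin[:2])@x, (q[:2]-pin[:2])@y) for q in (*ft,*fb,fr.mean(0))])
p,r,o=tool();print(p)
E
```

```text
pin [489.65824623 147.45558242  31.        ] slot [489.48573996 153.29764986  21.        ] slot yaw 95.05143003577544 [48.01791989 15.35042569 46.94715865 15.9175165 ]
ftop [[424.4 367.6  41. ]
 [433.8 273.9  41. ]] 95.76288806237315 94.21168163215576 fbot [[423.4 367.7  21. ]
 [432.4 274.2  21. ]] 95.5026288970856 93.88639073423174
[(np.float64(223.70718121395774), np.float64(51.73374634590572)), (np.float64(129.56896774545427), np.float64(48.013837621602555)), (np.float64(223.85663162409742), np.float64(52.69205888287042)), (np.float64(130.02758438052396), np.float64(49.41116594586433)), (np.float64(5.84170206402472), np.float64(-0.18446518017222083))]
[(np.float64(224.15011950392565), np.float64(49.779587825261125)), (np.float64(129.9830286146021), np.float64(46.88132120527015)), (np.float64(224.307926971824), np.float64(50.73655968831152)), (np.float64(130.45382162218016), np.float64(48.27459418920491)), (np.float64(5.839869887967111), np.float64(-0.23543597673602948))]
[(np.float64(224.57598789446087), np.float64(47.82163839627419)), (np.float64(130.38719077287118), np.float64(45.745234594819586)), (np.float64(224.74214040246824), np.float64(48.77719670829784)), (np.float64(130.87012430024734), np.float64(47.13434613529533)), (np.float64(5.837592983207557), np.float64(-0.2863888439386809))]
[597.09524701 206.88062004 252.78565358]
```

The pin top's centre is at crop (165,352), heel-ward of the slot centre. The fence and slot agree: board yaw is about 95.5° and the pin is 5.8 mm heel-ward of centre. I'll go above the lay-down place, clear of the fence and 10 mm toe-ward.

Call:
arm_command([
  {"linear":[0.0,0.0,0.0],"turn":-0.023},
  {"linear":[0.005,-0.01,0.0],"turn":0.0},
  {"linear":[0.009,-0.02,0.0],"turn":0.0},
  {"linear":[0.009,-0.025,0.0],"turn":0.0},
  {"linear":[0.009,-0.025,0.0],"turn":0.0},
  {"linear":[0.009,-0.025,0.0],"turn":0.0},
  {"linear":[0.0,0.0,0.02],"turn":0.0},
  {"linear":[0.0,0.0,0.03],"turn":0.0},
  {"linear":[0.0,0.0,0.03],"turn":0.0},
  {"linear":[0.0,0.0,0.03],"turn":0.0},
])

```text
t: 8.75
ee_pos: [488.5, 238.4, 142.3]
orientation: [2.111, 2.326, 0.002]
ft_force: [0.2, 0.8, -3.8]
width: 18.0
grasp_force: 30.0
```

Call:
arm_command([
  {"linear":[0.0,0.0,0.025],"turn":0.0},
  {"linear":[0.0,0.0,0.02],"turn":0.0},
  {"linear":[0.0,0.0,0.01],"turn":0.0},
  {"linear":[0.0,0.0,0.0],"turn":0.0},
  {"linear":[0.0,0.0,0.0],"turn":0.0},
])

```text
t: 9.25
ee_pos: [489.4, 238.6, 88.5]
orientation: [2.111, 2.326, 0.001]
ft_force: [0.8, -0.9, -3.8]
width: 17.8
grasp_force: 30.0
```

```bash
cat > st.py <<'E'
from h import *
p,r,o=tool();y=np.degrees(np.arctan2(*r.as_matrix()[1::-1,0]))
yw=np.radians(95.5);x=np.array([np.cos(yw),np.sin(yw)]);Y=np.array([-x[1],x[0]])
d=p[:2]-[481.7,227.1];F=o["ft_force"];M=o["moment"]
print("t",o["t"],"p",p.round(2),"yaw %.2f dx %.2f dy %.2f"%(y,d@x,d@Y),"F board",[round(float(v),1) for v in(F[:2]@x,F[:2]@Y,F[2])],"M",[round(float(v),2) for v in(M[:2]@x,M[:2]@Y,M[2])])
E
python3 - <<'E'
import st
from h import *
f,c=shot("scene","s4");f2,c2=shot("top","t4");f3,_=shot("wrist","w4")
a=cv2.resize(f[110:230,250:430],(800,533),interpolation=cv2.INTER_CUBIC)
cv2.imwrite("pics/s4z.png",a)
E
```

```text
t 9.25 p [489.37 238.55  88.48] yaw 95.55 dx 10.66 dy -8.73 F board [-1.0, -0.7, -3.8] M [-0.15, 0.07, 0.02]
```

View pics/s4z.png

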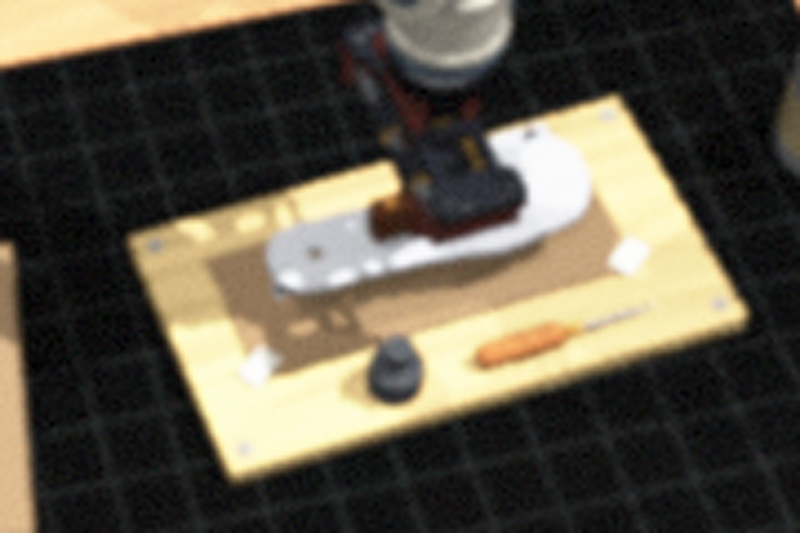

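The scene crop shows the template level above the blank, toe at the fence end, its hole at (315,253) and the bystanders clear. I'll lower it to just above pin height, beside the fence.

Call:
arm_command([
  {"linear":[0.0,0.0,0.01],"turn":0.0},
  {"linear":[0.0,0.0,0.009],"turn":0.0},
  {"linear":[0.0,0.0,0.005],"turn":0.0},
  {"linear":[0.0,0.0,0.0],"turn":0.0},
  {"linear":[0.0,0.0,0.0],"turn":0.0},
])

```text
t: 9.9
ee_pos: [488.9, 238.3, 63.4]
orientation: [-2.111, -2.326, 0.001]
ft_force: [0.2, -0.7, -3.7]
width: 17.9
grasp_force: 30.0
```

Call:
arm_command([
  {"linear":[0.0,-0.003,0.0],"turn":0.0},
  {"linear":[0.0,-0.002,0.0],"turn":0.0},
  {"linear":[0.0,-0.001,0.0],"turn":0.0},
  {"linear":[0.0,0.0,0.0],"turn":0.0},
  {"linear":[0.0,0.0,0.0],"turn":0.0},
])

```text
t: 10.4
ee_pos: [483.2, 237.9, 63.9]
orientation: [2.111, 2.327, 0.001]
ft_force: [0.0, -0.8, -3.2]
width: 17.6
grasp_force: 30.0
```

```bash
python3 -c "import st"
```

```text
t 10.4 p [483.15 237.87  63.93] yaw 95.56 dx 10.58 dy -2.48 F board [-0.8, 0.1, -3.2] M [-0.12, 0.06, -0.03]
```

Still free. I'll creep to the fence in half-millimetre steps.

Call:
arm_command([
  {"linear":[0.0,-0.0005,0.0],"turn":0.0},
  {"linear":[0.0,-0.0005,0.0],"turn":0.0},
  {"linear":[0.0,-0.0005,0.0],"turn":0.0},
  {"linear":[0.0,-0.0005,0.0],"turn":0.0},
  {"linear":[0.0,0.0,0.0],"turn":0.0},
])

```text
t: 10.9
ee_pos: [481.0, 237.5, 63.7]
orientation: [-2.111, -2.327, 0.0]
ft_force: [0.7, 0.3, -2.9]
width: 17.9
grasp_force: 30.0
```

```bash
python3 -c "import st"
```

```text
t 10.9 p [480.96 237.55  63.69] yaw 95.56 dx 10.47 dy -0.26 F board [0.2, -0.8, -2.9] M [-0.1, 0.11, -0.07]
```

Call:
arm_command([
  {"linear":[0.0,-0.0005,0.0],"turn":0.0},
  {"linear":[0.0,0.0,0.0],"turn":0.0},
])

```text
t: 11.1
ee_pos: [480.5, 237.5, 63.7]
orientation: [-2.111, -2.327, 0.0]
ft_force: [-0.1, 0.7, -4.0]
width: 17.5
grasp_force: 30.0
```

```bash
python3 -c "import st"
```

```text
t 11.1 p [480.51 237.52  63.73] yaw 95.56 dx 10.49 dy 0.18 F board [0.7, 0.1, -4.0] M [-0.1, 0.09, -0.01]
```

Call:
arm_command([
  {"linear":[0.0,-0.0005,0.0],"turn":0.0},
  {"linear":[0.0,0.0,0.0],"turn":0.0},
])

```text
t: 11.3
ee_pos: [480.2, 237.5, 63.8]
orientation: [2.111, 2.326, 0.001]
ft_force: [0.8, -0.7, -3.9]
width: 17.7
grasp_force: 30.0
```

```bash
python3 -c "import st"
```

```text
t 11.3 p [480.22 237.53  63.79] yaw 95.55 dx 10.53 dy 0.47 F board [-0.7, -0.7, -3.9] M [-0.19, 0.12, 0.03]
```

Call:
arm_command([
  {"linear":[0.0,-0.0005,0.0],"turn":0.0},
  {"linear":[0.0,0.0,0.0],"turn":0.0},
])

```text
t: 11.5
ee_pos: [480.1, 237.6, 63.9]
orientation: [2.111, 2.326, 0.002]
ft_force: [2.6, -1.2, -4.0]
width: 17.7
grasp_force: 30.0
```

```bash
python3 -c "import st"
```

```text
t 11.5 p [480.11 237.55  63.87] yaw 95.55 dx 10.55 dy 0.58 F board [-1.4, -2.5, -4.0] M [-0.6, 0.35, -0.04]
```

Call:
arm_command([
  {"linear":[0.0,-0.0005,0.0],"turn":0.0},
  {"linear":[0.0,0.0,0.0],"turn":0.0},
])

```text
t: 11.7
ee_pos: [480.0, 237.5, 64.0]
orientation: [2.111, 2.326, 0.003]
ft_force: [4.5, -1.9, -5.3]
width: 17.6
grasp_force: 30.0
```

```bash
python3 -c "import st"
```

```text
t 11.7 p [480.01 237.52  63.98] yaw 95.55 dx 10.53 dy 0.69 F board [-2.3, -4.3, -5.3] M [-0.93, 0.6, -0.15]
```

Contact with the fence, about 4 N. I'll average the readings to judge the yaw alignment from the moment.

```bash
cat > av.py <<'E'
from h import *
L=[]
for k in range(8):
    ctrl.get_image("wrist");o=ctrl.get_obs();L.append(np.r_[o["ee_pos"],R.from_rotvec(o["orientation"]).as_matrix()[:2,0],o["ft_force"],o["moment"]])
a=np.mean(L,0);yw=np.radians(95.5);x=np.array([np.cos(yw),np.sin(yw)]);Y=np.array([-x[1],x[0]])
d=a[:2]-[481.7,227.1];F=a[5:8];M=a[8:]
fx,fy=F[:2]@x,F[:2]@Y
print("t %.2f dx %.2f dy %.2f z %.2f yaw %.2f F %.1f %.1f %.1f M %.2f %.2f %.3f  contact x %.0f mm"%(o["t"],d@x,d@Y,a[2],np.degrees(np.arctan2(a[4],a[3])),fx,fy,F[2],M[:2]@x,M[:2]@Y,M[2],1000*(M[2]+.044*fx)/fy))
E
python3 -c "import av"
```

```text
t 12.10 dx 10.52 dy 0.68 z 63.97 yaw 95.55 F -2.2 -4.6 -5.1 M -0.99 0.59 -0.155  contact x 55 mm
```

Call:
arm_command([
  {"linear":[0.0,0.0,0.0],"turn":-0.008},
  {"linear":[0.0,0.0,0.0],"turn":0.0},
])

```text
t: 12.3
ee_pos: [480.2, 237.7, 64.0]
orientation: [2.102, 2.334, 0.003]
ft_force: [5.6, -0.7, -5.0]
width: 17.7
grasp_force: 30.0
```

```bash
python3 -c "import av"
```

```text
t 12.70 dx 10.66 dy 0.50 z 64.04 yaw 95.98 F -1.9 -4.7 -5.1 M -1.04 0.50 -0.342  contact x 91 mm
```

Call:
arm_command([
  {"linear":[0.0,0.0,0.0],"turn":0.016},
  {"linear":[0.0,0.0,0.0],"turn":0.0},
])

```text
t: 12.9
ee_pos: [479.6, 237.5, 64.0]
orientation: [2.121, 2.317, 0.002]
ft_force: [3.6, -0.8, -4.4]
width: 17.8
grasp_force: 30.0
```

```bash
python3 -c "import av"
```

```text
t 13.30 dx 10.59 dy 1.10 z 63.95 yaw 95.10 F -2.1 -4.8 -3.7 M -0.96 0.45 -0.165  contact x 54 mm
```

The contact point moves from the heel corner of the edge (≈55 mm) to mid-edge between yaw 95.55° and 95.98°, so the edge is aligned near 95.9°. I'll set that and slide heel-ward along the fence.

Call:
arm_command([
  {"linear":[0.0,0.0,0.0],"turn":-0.013},
  {"linear":[-0.001,0.0,0.0],"turn":0.0},
  {"linear":[-0.002,0.0,0.0],"turn":0.0},
  {"linear":[-0.002,0.0,0.0],"turn":0.0},
  {"linear":[0.0,0.0,0.0],"turn":0.0},
  {"linear":[0.0,0.0,0.0],"turn":0.0},
])

```text
t: 13.9
ee_pos: [480.4, 233.2, 64.1]
orientation: [2.106, 2.331, 0.004]
ft_force: [5.1, 2.5, -4.5]
width: 17.7
grasp_force: 30.0
```

```bash
python3 -c "import av"
```

```text
t 14.30 dx 6.18 dy 0.65 z 64.12 yaw 95.81 F 1.1 -5.0 -3.9 M -1.00 -0.13 -0.323  contact x 55 mm
```

Call:
arm_command([
  {"linear":[0.0,0.0,0.001],"turn":0.0},
  {"linear":[0.0,0.0,0.001],"turn":0.0},
  {"linear":[0.0,0.0,0.001],"turn":0.0},
  {"linear":[0.0,0.0,0.0],"turn":0.0},
])

```text
t: 14.7
ee_pos: [480.5, 233.0, 61.1]
orientation: [2.105, 2.331, 0.003]
ft_force: [5.1, 0.8, -2.0]
width: 18.3
grasp_force: 30.0
```

```bash
python3 -c "import av"
```

```text
t 15.10 dx 6.00 dy 0.63 z 61.11 yaw 95.82 F 0.4 -5.7 -2.7 M -1.05 -0.06 -0.331  contact x 55 mm
```

Call:
arm_command([
  {"linear":[0.0,0.0,0.0],"turn":-0.005},
  {"linear":[0.0,0.0,0.0],"turn":0.0},
])

```text
t: 15.3
ee_pos: [480.6, 233.1, 61.1]
orientation: [2.1, 2.336, 0.004]
ft_force: [5.9, 1.6, -3.5]
width: 18.0
grasp_force: 30.0
```

```bash
python3 -c "import av"
```

```text
t 15.70 dx 6.07 dy 0.53 z 61.12 yaw 96.09 F 0.6 -5.8 -3.3 M -1.13 -0.12 -0.411  contact x 67 mm
```

Call:
arm_command([
  {"linear":[0.0,0.0,0.0005],"turn":0.0},
  {"linear":[0.0,0.0,0.0005],"turn":0.0},
  {"linear":[0.0,0.0,0.0],"turn":0.0},
])

```text
t: 16.0
ee_pos: [480.6, 233.1, 60.2]
orientation: [2.1, 2.336, 0.004]
ft_force: [5.4, 0.7, -1.2]
width: 17.6
grasp_force: 30.0
```

```bash
python3 -c "import av"
```

```text
t 16.40 dx 6.03 dy 0.50 z 60.22 yaw 96.09 F 0.1 -5.8 -2.2 M -1.04 -0.13 -0.416  contact x 71 mm
```

Call:
arm_command([
  {"linear":[0.0,0.0,0.0005],"turn":0.0},
  {"linear":[0.0,0.0,0.0],"turn":0.0},
])

```text
t: 16.6
ee_pos: [480.6, 233.1, 59.8]
orientation: [2.1, 2.336, 0.004]
ft_force: [4.7, 1.0, -2.2]
width: 18.0
grasp_force: 30.0
```

```bash
python3 -c "import av"
```

```text
t 17.00 dx 6.07 dy 0.49 z 59.79 yaw 96.09 F 0.5 -5.4 -1.0 M -1.00 -0.06 -0.428  contact x 76 mm
```

Call:
arm_command([
  {"linear":[0.0,0.0,0.0005],"turn":0.0},
  {"linear":[0.0,0.0,0.0],"turn":0.0},
])

```text
t: 17.2
ee_pos: [480.6, 233.1, 59.4]
orientation: [2.099, 2.336, 0.004]
ft_force: [6.2, 1.8, 3.1]
width: 18.3
grasp_force: 30.0
```

```bash
python3 -c "import av"
```

```text
t 17.60 dx 6.13 dy 0.50 z 59.43 yaw 96.11 F 1.6 -5.0 2.5 M -0.95 -0.02 -0.417  contact x 69 mm
```

The underside rests lightly on the pin (z≈59.5). Now slide along the fence in small steps, feeling for the drop.

Call:
arm_command([
  {"linear":[-0.0005,0.0,-0.0003],"turn":0.0},
  {"linear":[-0.0005,0.0,0.0],"turn":0.0},
  {"linear":[-0.0005,0.0,0.0],"turn":0.0},
  {"linear":[-0.0005,0.0,0.0],"turn":0.0},
  {"linear":[-0.0005,0.0,0.0],"turn":0.0},
  {"linear":[0.0,0.0,0.0],"turn":0.0},
])

```text
t: 18.2
ee_pos: [480.8, 230.9, 59.5]
orientation: [2.1, 2.336, 0.004]
ft_force: [5.3, 3.9, -1.7]
width: 18.0
grasp_force: 30.0
```

```bash
python3 -c "import av"
```

```text
t 18.60 dx 3.90 dy 0.57 z 59.48 yaw 96.10 F 3.9 -5.6 -0.6 M -1.03 -0.42 -0.439  contact x 47 mm
```

Call:
arm_command([
  {"linear":[-0.0005,0.0,0.0],"turn":0.0},
  {"linear":[-0.0005,0.0,0.0],"turn":0.0},
  {"linear":[0.0,0.0,0.0],"turn":0.0},
])

```text
t: 18.9
ee_pos: [480.9, 229.9, 59.5]
orientation: [2.1, 2.336, 0.004]
ft_force: [4.5, 4.6, -1.4]
width: 18.0
grasp_force: 30.0
```

```bash
python3 -c "import av"
```

```text
t 19.30 dx 2.89 dy 0.58 z 59.45 yaw 96.10 F 4.0 -5.2 -1.0 M -1.03 -0.42 -0.444  contact x 51 mm
```

Call:
arm_command([
  {"linear":[-0.0005,0.0,0.0],"turn":0.0},
  {"linear":[-0.0005,0.0,0.0],"turn":0.0},
  {"linear":[0.0,0.0,0.0],"turn":0.0},
])

```text
t: 19.6
ee_pos: [480.9, 228.9, 59.4]
orientation: [2.1, 2.336, 0.004]
ft_force: [4.5, 4.8, -1.6]
width: 17.8
grasp_force: 30.0
```

```bash
python3 -c "import av"
```

```text
t 20.00 dx 1.84 dy 0.60 z 59.39 yaw 96.10 F 3.7 -6.0 -1.6 M -1.06 -0.44 -0.463  contact x 50 mm
```

Call:
arm_command([
  {"linear":[-0.0005,0.0,0.0],"turn":0.0},
  {"linear":[-0.0005,0.0,0.0],"turn":0.0},
  {"linear":[0.0,0.0,0.0],"turn":0.0},
])

```text
t: 20.3
ee_pos: [481.0, 227.8, 59.2]
orientation: [2.1, 2.336, 0.004]
ft_force: [4.5, 3.7, -3.2]
width: 17.8
grasp_force: 30.1
```

```bash
python3 -c "import av"
```

```text
t 20.70 dx 0.73 dy 0.64 z 59.23 yaw 96.09 F 2.9 -5.6 -3.4 M -1.14 -0.49 -0.465  contact x 60 mm
```

Call:
arm_command([
  {"linear":[-0.0005,0.0,0.0],"turn":0.0},
  {"linear":[-0.0005,0.0,0.0],"turn":0.0},
  {"linear":[0.0,0.0,0.0],"turn":0.0},
])

```text
t: 21.0
ee_pos: [481.1, 226.7, 59.2]
orientation: [2.1, 2.336, 0.004]
ft_force: [5.4, 3.6, -3.7]
width: 18.1
grasp_force: 30.1
```

```bash
python3 -c "import av"
```

```text
t 21.40 dx -0.31 dy 0.66 z 59.18 yaw 96.09 F 3.0 -5.8 -4.0 M -1.18 -0.45 -0.491  contact x 62 mm
```

The support from the pin has gone (Fz is back to the free weight), so the hole is over the pin. I'll lower gently.

Call:
arm_command([
  {"linear":[0.0,0.0,0.0005],"turn":0.0},
  {"linear":[0.0,0.0,0.0005],"turn":0.0},
  {"linear":[0.0,0.0,0.0005],"turn":0.0},
  {"linear":[0.0,0.0,0.0],"turn":0.0},
])

```text
t: 21.8
ee_pos: [481.2, 226.5, 57.9]
orientation: [2.1, 2.336, 0.003]
ft_force: [6.3, 1.4, -2.8]
width: 17.9
grasp_force: 30.0
```

```bash
python3 -c "import av"
```

```text
t 22.20 dx -0.55 dy 0.53 z 57.86 yaw 96.10 F 0.5 -6.2 -1.8 M -1.13 -0.22 -0.439  contact x 68 mm
```

Call:
arm_command([
  {"linear":[0.0,0.0,0.0005],"turn":0.0},
  {"linear":[0.0,0.0,0.0005],"turn":0.0},
  {"linear":[0.0,0.0,0.0],"turn":0.0},
])

```text
t: 22.5
ee_pos: [481.2, 226.5, 56.8]
orientation: [2.1, 2.336, 0.003]
ft_force: [5.5, 1.8, -2.3]
width: 18.3
grasp_force: 30.0
```

```bash
python3 -c "import av"
```

```text
t 22.90 dx -0.61 dy 0.54 z 56.85 yaw 96.10 F 0.5 -5.9 -2.1 M -1.15 -0.13 -0.427  contact x 69 mm
```

It is going down freely over the pin, 2.7 mm below pin-top contact. Continue.

Call:
arm_command([
  {"linear":[0.0,0.0,0.0005],"turn":0.0},
  {"linear":[0.0,0.0,0.001],"turn":0.0},
  {"linear":[0.0,0.0,0.001],"turn":0.0},
  {"linear":[0.0,0.0,0.0],"turn":0.0},
])

```text
t: 23.3
ee_pos: [481.2, 226.4, 54.3]
orientation: [2.1, 2.336, 0.003]
ft_force: [6.3, 1.1, -2.2]
width: 18.1
grasp_force: 30.0
```

```bash
python3 -c "import av"
```

```text
t 23.70 dx -0.63 dy 0.54 z 54.30 yaw 96.10 F 0.4 -6.2 -2.5 M -1.19 -0.10 -0.445  contact x 69 mm
```

Call:
arm_command([
  {"linear":[0.0,0.0,0.001],"turn":0.0},
  {"linear":[0.0,0.0,0.001],"turn":0.0},
  {"linear":[0.0,0.0,0.0],"turn":0.0},
])

```text
t: 24.0
ee_pos: [481.2, 226.4, 52.3]
orientation: [2.1, 2.336, 0.003]
ft_force: [5.0, 1.0, -2.3]
width: 18.2
grasp_force: 30.0
```

```bash
python3 -c "import av"
```

```text
t 24.40 dx -0.63 dy 0.54 z 52.30 yaw 96.10 F 0.1 -6.5 -2.6 M -1.18 -0.11 -0.426  contact x 65 mm
```

Call:
arm_command([
  {"linear":[0.0,0.0,0.0008],"turn":0.0},
  {"linear":[0.0,0.0,0.0007],"turn":0.0},
  {"linear":[0.0,0.0,0.0],"turn":0.0},
])

```text
t: 24.7
ee_pos: [481.2, 226.4, 50.8]
orientation: [2.1, 2.336, 0.003]
ft_force: [6.6, 1.0, -0.4]
width: 18.0
grasp_force: 30.0
```

```bash
python3 -c "import av"
```

```text
t 25.10 dx -0.63 dy 0.51 z 50.87 yaw 96.10 F 0.3 -5.9 -1.5 M -1.13 -0.12 -0.454  contact x 75 mm
```

Call:
arm_command([
  {"linear":[0.0,0.0,0.0005],"turn":0.0},
  {"linear":[0.0,0.0,0.0005],"turn":0.0},
  {"linear":[0.0,0.0,0.0],"turn":0.0},
])

```text
t: 25.4
ee_pos: [481.2, 226.4, 49.9]
orientation: [2.1, 2.336, 0.003]
ft_force: [6.7, 1.7, -1.0]
width: 17.5
grasp_force: 30.0
```

```bash
python3 -c "import av"
```

```text
t 25.80 dx -0.61 dy 0.51 z 49.89 yaw 96.10 F 0.2 -5.9 -1.4 M -1.11 -0.03 -0.421  contact x 70 mm
```

Call:
arm_command([
  {"linear":[0.0,0.0,0.0005],"turn":0.0},
  {"linear":[0.0,0.0,0.0005],"turn":0.0},
  {"linear":[0.0,0.0,0.0],"turn":0.0},
])

```text
t: 26.1
ee_pos: [481.3, 226.5, 49.7]
orientation: [2.1, 2.336, 0.003]
ft_force: [4.2, 0.1, 8.6]
width: 18.1
grasp_force: 30.0
```

```bash
python3 -c "import av"
```

```text
t 26.50 dx -0.57 dy 0.47 z 49.68 yaw 96.10 F -0.5 -4.1 8.6 M -0.47 0.18 -0.439  contact x 112 mm
```

Seated: firm stop at z = 49.7, as expected for flush. I'll ease off the down force, then let go and rise.

Call:
arm_command([
  {"linear":[0.0,0.0,-0.0005],"turn":0.0},
  {"linear":[0.0,0.0,0.0],"turn":0.0},
])

```text
t: 26.7
ee_pos: [481.3, 226.5, 49.7]
orientation: [2.099, 2.336, 0.003]
ft_force: [5.3, 1.1, 4.3]
width: 18.1
grasp_force: 30.0
```

Call:
arm_command([
  {"linear":[0.0,0.0,0.0],"turn":0.0},
  {"linear":[0.0,0.0,0.0],"turn":0.0},
  {"linear":[0.0,0.0,0.0],"turn":0.0},
  {"linear":[0.0,0.0,0.0],"turn":0.0},
  {"linear":[0.0,0.0,0.0],"turn":0.0},
  {"linear":[0.0,0.0,0.0],"turn":0.0},
], jaw=0.0)

```text
t: 27.3
ee_pos: [480.1, 225.9, 49.0]
orientation: [-2.099, -2.337, 0.001]
ft_force: [-0.5, 0.0, 0.5]
width: 43.7
grasp_force: 0.0
```

Call:
arm_command([
  {"linear":[0.0,0.0,-0.01],"turn":0.0},
  {"linear":[0.0,0.0,-0.015],"turn":0.0},
  {"linear":[0.0,0.0,-0.02],"turn":0.0},
  {"linear":[0.0,0.0,-0.03],"turn":0.0},
  {"linear":[-0.02,0.0,-0.03],"turn":0.0},
  {"linear":[-0.04,0.0,-0.03],"turn":0.0},
  {"linear":[-0.03,0.0,-0.03],"turn":0.0},
  {"linear":[-0.02,0.0,-0.02],"turn":0.0},
  {"linear":[0.0,0.0,0.0],"turn":0.0},
  {"linear":[0.0,0.0,0.0],"turn":0.0},
])

```text
t: 28.3
ee_pos: [492.1, 116.6, 235.0]
orientation: [2.1, 2.335, 0.003]
ft_force: [-1.2, 0.5, 0.6]
width: 43.8
grasp_force: 0.0
```

```bash
python3 - <<'E'
import av
from h import *
f,c=shot("wrist","w5")
cv2.imwrite("pics/w5z.png",cv2.resize(f[:290,120:420],None,fx=2.05,fy=2.05,interpolation=cv2.INTER_CUBIC))
E
```

```text
t 28.70 dx -110.36 dy 0.85 z 233.32 yaw 96.18 F 0.2 -0.3 -0.2 M -0.09 0.05 0.004  contact x -41 mm
```

View pics/w5z.png

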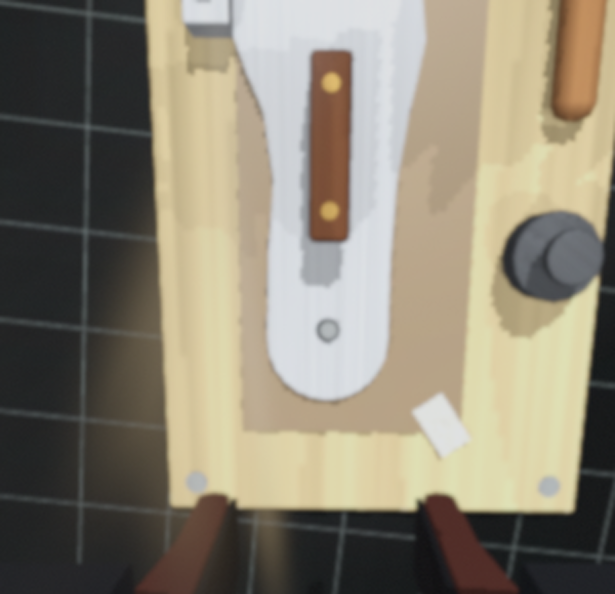

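The crop shows the pin filling the heel hole at (328,330), the template flat, and its edge meeting the fence at (235,30). I'll take one closer look along the fence.

Call:
arm_command([
  {"linear":[0.03,0.0,0.0],"turn":0.0},
  {"linear":[0.04,0.0,0.0],"turn":0.0},
  {"linear":[0.04,0.0,0.0],"turn":0.0},
  {"linear":[0.04,0.0,0.0],"turn":0.0},
  {"linear":[0.03,0.0,0.0],"turn":0.0},
  {"linear":[0.0,0.0,0.0],"turn":0.0},
  {"linear":[0.0,0.0,0.0],"turn":0.0},
])

```text
t: 29.45
ee_pos: [472.4, 295.8, 233.6]
orientation: [-2.097, -2.339, 0.002]
ft_force: [0.7, 0.0, -0.6]
width: 43.6
grasp_force: 0.0
```

```bash
python3 - <<'E'
from h import *
f,c=shot("wrist","w6")
p,r,o=tool();print(p.round(1))
cv2.imwrite("pics/w6z.png",cv2.resize(f[80:250,180:330],None,fx=3.5,fy=3.5,interpolation=cv2.INTER_CUBIC))
E
```

```text
[472.5 295.  233.6]
```

View pics/w6z.png

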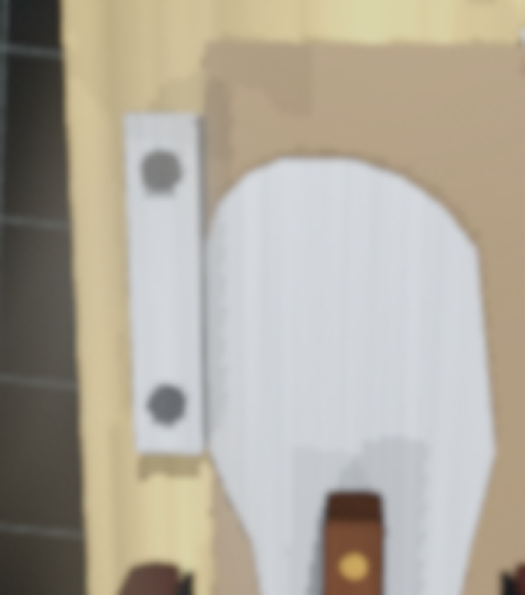

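The straight edge lies along the fence face (column ~205, rows 240–450) with no visible gap. I'm handing in the job.

```bash
python3 -c "
from workcell import ctrl
print(ctrl.close_job())"
```

```text
the job is handed in; nothing more can be done
None
```

The template is flush on the blank with the pin through its heel hole and its straight edge against the fence; it is released, pushes stayed around 13 N or less, and the job was handed in at about 29.5 s.

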